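# Check a cart brake lever against its stop

## Task

On the packing bench stand two cart handles; check the one with the long brake lever. With the backs of your fingers on the lever's outer face, press it in towards the bar until it stops, let it spring all the way out, then press it in to its stop a second time and finish while still holding it there, so that a colleague can measure the gap. Grip nothing, do not touch the bar or the bar side of the lever, do not strain the lever hard against its stop, and leave the other handle's short lever and the things lying around alone.

Things in the scene. Friction and masses are not known exactly. Their poses are not given: they have to be found in the camera images.
- brake_stand: The handle to check, bolted down: steel plate 100 x 200 x 12 mm, two 18 mm posts carrying a level bar. Origin under the plate's centre, on the table; y runs along the bar to the lever's pivot end, z up. The lever is on the -x side, which faces the robot, turned by up to 0.45 rad. Pivot at x -25, y 75 mm; its clamp (x -37 to 25, y 65 to 91) tops out at 138 mm.
- brake_lever (a joint): Swing of the long brake lever, rad: 0 = sprung all the way out, 0.30 = against its solid stop, still some 20 mm short of the bar. Seen from above it swings anticlockwise as it goes in. A return spring pushes back: at 100 mm from the pivot about 4 N at rest, rising to about 10 N just before the stop; then it is rigid.
- brake_press (a point): Point on the long brake lever's outer face, 100 mm from the pivot, at mid height, 120 mm above the table. Turns with the lever: x is square to the face and points in towards the bar, y runs along the lever to the pivot, z up. The lever is a straight aluminium blade 12 mm thick, 16 mm high, its rounded end 130 mm from the pivot; at rest it flares 0.36 rad from the bar.
- brake_bar (a point): Middle of the bar of that handle, on its axis: round, 28 mm thick in black rubber, 200 mm long along the stand's y, 120 mm above the table; the axis lies 35 mm behind the lever's pivot (stand x = 10 mm). Not to be touched.
- tilt_stand: The other handle, to be left alone: same base plate, posts and bar as the first, same origin and axes, but with a lever only 65 mm long. The two handles may stand either way round, left or right.
- tilt_lever (a joint): Swing of the short lever, rad: 0 = sprung all the way out, 0.30 = against its solid stop, still some 20 mm short of the bar. Seen from above it swings anticlockwise as it goes in.
- tilt_press (a point): Point on the short lever's outer face, 45 mm from the pivot, at mid height, 120 mm above the table. Turns with the lever: x is square to the face and points in towards the bar, y runs along the lever to the pivot, z up. The lever is a straight aluminium blade 12 mm thick, 16 mm high, its rounded end 65 mm from the pivot; at rest it flares 0.36 rad from the bar.
- gauge: Bystander: loose steel step gauge, 90 x 22 mm, up to 30 mm high, between the two handles. Origin under its centre.
- screwdriver: Bystander: loose screwdriver lying on the table nearer the robot, less than 40 mm high. Origin under its middle.
- tape: Bystander: loose cardboard ring (tape core), 90 mm across, 24 mm high, nearer the robot. Origin under its centre.
- tray: Bystander: loose clear tray of dark keycaps, 120 x 300 mm, 16 mm high, beyond the handles. Origin under its centre.
Not all that is in view belongs to the job. Leave any brown look-alike of the brake_stand alone.

How it is judged:
By the outcome, as a careful person would: the job done as asked, in the order asked, and still so for the second after the job is handed in, while the arm keeps its last pose, push and grip.
It also fails if it takes over 43 s, if anything falls off the work surface, if the arm or the gripper's body presses on something with over 40 N, if the wrist force passes 120 N, or if a joint passes its speed limit or range.

## Robot

A 6-joint arm with a two-finger parallel gripper is mounted at the origin on the work surface. World frame = base frame: x ahead of the robot, y to its left, z up, the work surface at z = 0. Lengths are in m, angles in rad, forces in N, time in s.
With the tool pointing down it reaches from about 0.35 to 0.775 m from the base axis. Payload 5.5 kg.
Tool frame: the origin (TCP) lies between the finger pads; the fingertips stand 11 mm ahead of it and the grasp point (between the pads) lies 8 mm behind it (tips_ahead is the distance from the TCP to the fingertips, in m); z points along the fingers, y is the line along which they close (so a half turn about z gives the same grasp; the last joint's range is limited). The gripper opens to 85 mm and grips with 20 to 120 N. Pads are 22 mm wide; open, the fingers measure 114 mm over their backs; the gripper's body (76 mm by 85 mm) begins 54 mm behind the grasp point. The pads swing forward as they close: fully open they stand 13 mm farther back than shut.
Start: joints at [1.057, 0.313, 0.046, 1.304, 0, 1.431], TCP at [0.21, 0.535, 0.242] pointing down, gripper open.
Joint ranges: [-2.76, 2.76], [-0.86, 1.69], [-1.03, 1.26], [-2.2, 2.34], [-1.47, 1.5], [-3.14, 3.14]. Speed limits (rad/s): [2.57, 2.57, 3.14, 3.14, 3.14, 3.14].

## Interface

Orientations are given as a unit quaternion [w, x, y, z].
In Python, from workcell import * gives the robot as it stands. The module is installed in compiled form; this text tells all that it offers.
- The arm moves only by the tool jog_arm, never from a script. Its argument "moves" is a list of rows, each an object with "fingers": the closure, from 0 (fully open) to 1 (shut); "slide": the shift along the tool's x, y, z in mm, a list of three; "angular": the turn, a rotation vector about the tool's x, y, z in degrees, a list of three. A call has 1 to 10 rows; each row is the pose to reach, as a shift and turn from the pose commanded when the call began, along the tool's axes at that moment; what a row does not reach only later rows make up. A row lasts 1/12 s, in which the tool goes at most 41.7 mm and 7.16 degrees, less where a joint would pass 70% of its speed; a pose out of reach is approached as far as the arm can. A call with a gripper value outside its range is refused whole. The fingers move at their own pace and stop on an object; "squeeze" is the grip in N (left out, the last holds). Time passes only in rows, so rows that repeat a pose let the fingers close. It gives the time, the measured TCP pose, the force, the opening and the grip force at its end, in the units of the state.
- get_state(): the state, without advancing time (a new reading comes with each control period).
- read_camera(name): name is "side" or "top"; returns a dict with "color" (480x640x3 uint8, red, green, blue), "fovy" (degrees; the focal length in pixels is half the picture's height over the tangent of half this angle, whatever the lens; pixels are square), "cx", "cy" (the principal point, pixels), "D" ([k1, k2, p1, p2, k3] as OpenCV has them; the pictures are not rectified), "world_from_camera" (4x4, takes a point from camera to world coordinates). Camera axes: x right, y down, z forward; pixel columns grow to the right and rows downward; lengths in m; the calibration is good to about 2 mm. A picture is of the moment at which its call begins. There is no depth.
- hand_in(): hands the job in; it is judged then, once.
Trained networks look in a picture, given as the dict that the camera call returned (one of the last four; its "shot" number tells which), for a name from the list of things; names that differ only in an ending like _2 or _b are one class to them, and where a whole thing is asked for, a point or a joint stands for the part that bears it (a point fixed in the world has none). Each returns a list of dicts, best first, with "p" (0 to 1); they miss things now and then, are a little off and sometimes report something else, mostly with a low value. They report only what shows in the picture. A call takes as long as a camera call. They do not tell look-alikes from the thing itself.
- look_for(target, picture): "point" ([column, row] in pixels, amid what is visible of it).
- tip_of(target, picture): "point" ([column, row] in pixels: a listed point, or the origin of a listed thing).
The state is a dict: "clock": time; "joint_pos": joint angles; "qvel": joint speeds; "tau": joint torques, N m; "tcp_pos": TCP position; "orientation": TCP orientation; "wrist_force": force on the tool from outside, world axes, zero at the start; "ft_torque": the same for the moment, N m; "finger_gap": finger opening in m; "grip_force": force on a finger pad.
Only numpy, scipy, OpenCV 4.12 (cv2) and the standard library are available. Lean on these libraries where they do the work, as an engineer would, in place of code of your own. Each camera call takes 0.05 s, during which the arm holds its last target. There are 200 camera calls.

## Working session

There is one attempt and no reset: what is moved stays moved. The work goes in short steps, Python scripts to look and compute and a tool call to move; the robot and the scene stay as the last step left them, time stands still between calls to the robot, and variables do not carry over. Pictures are saved under pics/ and viewed, at most 10 in all, crops included, and the job is handed in when it is done.

Besides the shell and the picture viewer there is one more tool, called by a JSON object that holds its "api" and its "payload", one argument or row to a line. jog_arm: Moves the arm, as the interface text tells. Its arguments: {"type":"object","properties":{"moves":{"type":"array","items":{"type":"object","properties":{"fingers":{"type":"number"},"slide":{"type":"array","items":{"type":"number"}},"angular":{"type":"array","items":{"type":"number"}}}}},"squeeze":{"type":"number"}},"required":["moves"]}

```bash
mkdir -p pics
cat > h.py <<'E'
from workcell import *
import numpy as np, cv2
from scipy.spatial.transform import Rotation as R
def K(p):
    f=240/np.tan(np.radians(p["fovy"])/2); return np.array([[f,0,p["cx"]],[0,f,p["cy"]],[0,0,1.]])
def ray(p,uv):
    n=cv2.undistortPoints(np.array([[uv]],float),K(p),np.array(p["D"],float))[0,0]
    T=np.array(p["world_from_camera"]); return T[:3,3],T[:3,:3]@np.array([n[0],n[1],1])
def atz(p,uv,z):
    o,d=ray(p,uv); return o+d*(z-o[2])/d[2]
def proj(p,X):
    T=np.linalg.inv(np.array(p["world_from_camera"])); r=cv2.Rodrigues(T[:3,:3])[0]
    return cv2.projectPoints(np.array(X,float).reshape(-1,1,3),r,T[:3,3],K(p),np.array(p["D"],float))[0][:,0]
def tri(a,ua,b,ub):
    o1,d1=ray(a,ua);o2,d2=ray(b,ub);s=np.linalg.lstsq(np.c_[d1,-d2],o2-o1,rcond=None)[0]
    A=o1+d1*s[0];B=o2+d2*s[1];return (A+B)/2,np.linalg.norm(A-B)
E
python3 - <<'E'
from h import *
s=get_state(); print({k:np.round(v,3).tolist() for k,v in s.items()})
P={}
for n in("top","side"):
    p=P[n]=read_camera(n); cv2.imwrite(f"pics/{n}0.png",p["color"][:,:,::-1])
    print(n,np.round(p["world_from_camera"],3).tolist())
    for t in("brake_stand","tilt_stand","brake_press","tilt_press","brake_bar","brake_lever"):
        for f in(look_for,tip_of):
            try: print(n,t,f.__name__,[(np.round(d["point"]).tolist(),round(d["p"],2)) for d in f(t,p)])
            except Exception as e: print(n,t,f.__name__,e)
E
```

```text
{'clock': 0.0, 'joint_pos': [1.057, 0.314, 0.045, 1.304, 0.0, 1.431], 'qvel': [-0.001, 0.001, -0.001, -0.002, -0.0, 0.002], 'tau': [0.001, -48.062, 29.854, 0.02, -0.0, 0.0], 'tcp_pos': [0.21, 0.535, 0.241], 'orientation': [-0.0, 0.186, 0.983, -0.001], 'wrist_force': [0.221, 0.264, -0.511], 'ft_torque': [0.007, -0.063, -0.079], 'grip_force': 0.0, 'finger_gap': 0.085}
top [[-0.017, -0.995, 0.095, 0.469], [-0.999, 0.015, -0.028, -0.023], [0.027, -0.095, -0.995, 1.033], [0.0, 0.0, 0.0, 1.0]]
top brake_stand call [([491.0, 338.0], 0.67), ([203.0, 228.0], 0.43)]
top brake_stand call [([400.0, 230.0], 0.94), ([482.0, 338.0], 0.79)]
top tilt_stand call [([206.0, 227.0], 0.82)]
top tilt_stand call [([212.0, 226.0], 0.96), ([292.0, 229.0], 0.48), ([280.0, 138.0], 0.3)]
top brake_press call [([514.0, 370.0], 0.91), ([424.0, 247.0], 0.6)]
top brake_press call [([436.0, 248.0], 0.92), ([529.0, 373.0], 0.58), ([292.0, 229.0], 0.51)]
top tilt_press call [([169.0, 234.0], 0.68)]
top tilt_press call [([171.0, 239.0], 0.55)]
top brake_bar call [([411.0, 230.0], 0.94), ([490.0, 339.0], 0.94)]
top brake
[... 477 characters left out ...]
0, 395.0], 0.78), ([368.0, 294.0], 0.73)]
side tilt_stand call [([287.0, 196.0], 0.73)]
side tilt_stand call [([287.0, 205.0], 0.7)]
side brake_press call [([362.0, 276.0], 0.83), ([311.0, 376.0], 0.63)]
side brake_press call [([316.0, 388.0], 0.97), ([362.0, 285.0], 0.92)]
side tilt_press call []
side tilt_press call [([265.0, 168.0], 0.53)]
side brake_bar call [([373.0, 287.0], 0.84), ([331.0, 382.0], 0.67)]
side brake_bar call [([334.0, 356.0], 0.6), ([376.0, 260.0], 0.59), ([365.0, 285.0], 0.34)]
side brake_lever call [([317.0, 376.0], 0.62), ([361.0, 275.0], 0.55)]
side brake_lever call it knows: brake_bar, brake_press, brake_stand, gauge, screwdriver, tape, tilt_press, tilt_stand, tray
```

View pics/top0.png

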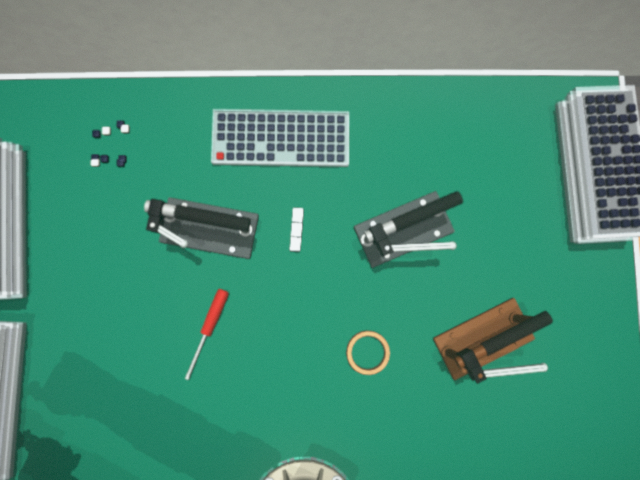

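View pics/side0.png

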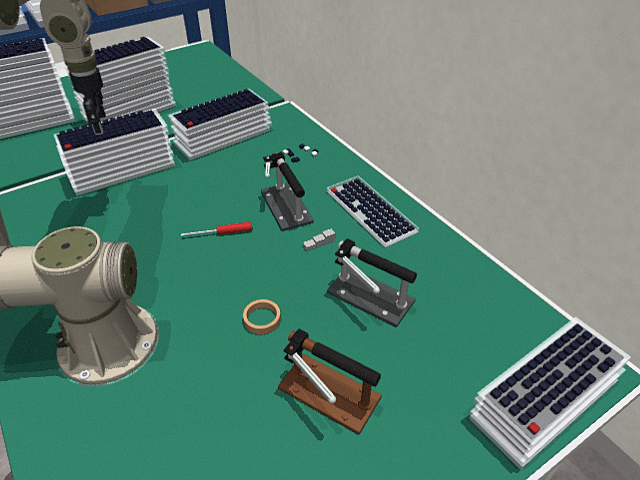

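Candidates in the top view: black handle with the long lever (420,246), brown look-alike (514,371), and black handle with the short lever (170,236). By the description it is the black one at (420,246). I'll check it in a close crop.

Run:
```python
import cv2,numpy as np
a=cv2.imread("pics/top0.png")[185:275,345:470]; b=cv2.imread("pics/side0.png")[230:330,320:425]
a=cv2.resize(a,None,fx=5,fy=5,interpolation=cv2.INTER_CUBIC)[:,:625];a=cv2.resize(a,(400,288));b=cv2.resize(b,(400,381),interpolation=cv2.INTER_CUBIC)
c=np.zeros((381,800,3),np.uint8);c[:288,:400]=a;c[:,400:]=b;cv2.imwrite("pics/crop.png",c)
```

```text
(no output)
```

View pics/crop.png

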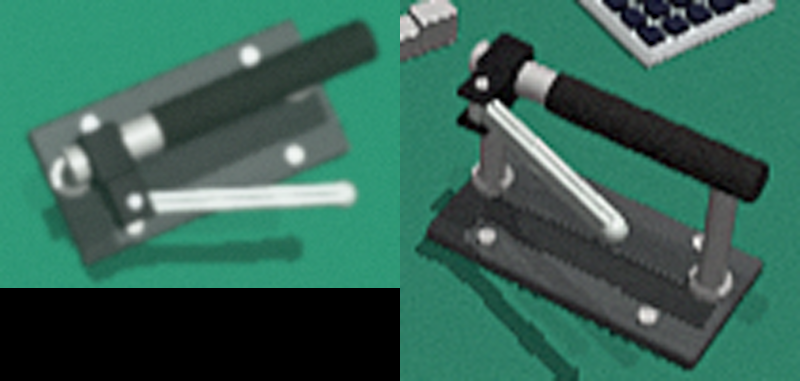

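```bash
cat > fit.py <<'E'
from h import *
from scipy.optimize import least_squares
def pts(q,th=0.):
    x,y,a=q; S=np.array([[50,100,12],[50,-100,12],[-50,100,12],[-50,-100,12],[10,-100,120],[-25,75,138]],float)/1e3
    phi=-np.pi/2-.36+th
    tip=np.array([-.025,.075,.128])+.124*np.array([np.cos(phi),np.sin(phi),0])
    S=np.vstack([S,tip]); return S@R.from_euler('z',a).as_matrix().T+[x,y,0]
if __name__=="__main__":
    t=read_camera("top");s=read_camera("side")
    T=np.array([[354.4,227.2],[436.3,191.3],[372.5,267.2],[454.4,232.5],[460,197.5],[387.2,248.1],[453.1,245.6]])
    S=np.array([[327.9,291.7],[396.1,324],[415.8,299.6],[413.7,277.2],[341.3,251.8],[377,289.8]]); si=[2,3,1,4,5,6]
    f=lambda q:np.r_[(proj(t,pts(q))-T).ravel(),(proj(s,pts(q)[si])-S).ravel()]
    r=least_squares(f,[.5,-.15,.4],loss='soft_l1');print(r.x);print(np.round(f(r.x).reshape(-1,2),1).tolist())
    print("tri tip,pivot,barend",[np.round(tri(t,T[i],s,S[j])[0],4).tolist() for i,j in((6,5),(5,4),(4,3))])
    q=r.x; print(np.round(pts(q),4).tolist()); 
    for n in("gauge","screwdriver","tape","tray"):
        d=tip_of(n,t); print(n,[(np.round(atz(t,e["point"],0),3).tolist(),round(e["p"],2)) for e in d[:2]])
    d=tip_of("brake_press",t);print([np.round(atz(t,e["point"],.12),4).tolist() for e in d])
    th=0;phi=-np.pi/2-.36+q[2];l=np.array([np.cos(phi),np.sin(phi)]);n=np.array([-l[1],l[0]])
    piv=pts(q)[5,:2];print("piv",piv,"phi",phi,"n",n,"press",piv+.1*l-.006*n)
E
python3 fit.py
```

```text
[ 0.59385919 -0.22843606  0.39390629]
[[-0.4, -0.9], [0.6, -0.8], [0.3, 1.3], [1.6, -0.5], [-0.3, 0.2], [0.7, 0.3], [-2.3, 0.1], [-1.5, -1.7], [1.1, 1.2], [0.0, -1.1], [0.3, 1.3], [0.2, 0.5], [-2.0, -3.0]]
tri tip,pivot,barend [[0.547, -0.2989, 0.123], [0.5425, -0.1674, 0.1382], [0.6409, -0.3161, 0.1242]]
[[0.6017, -0.1169, 0.012], [0.6784, -0.3016, 0.012], [0.5093, -0.1553, 0.012], [0.5861, -0.34, 0.012], [0.6415, -0.3169, 0.12], [0.542, -0.1688, 0.138], [0.5462, -0.2927, 0.128]]
gauge [([0.6, 0.012, 0.0], 0.92)]
screwdriver [([0.377, 0.199, 0.0], 0.66)]
tape [([0.335, -0.146, 0.0], 0.94)]
tray [([0.809, 0.036, 0.0], 0.65)]
[[0.3482, -0.1345, 0.12], [0.3053, -0.4349, 0.12], [0.5404, -0.2618, 0.12]]
piv [ 0.54198889 -0.16877476] phi -1.536890036466088 n [0.99942524 0.03389979] press [ 0.53938231 -0.26892068]
```

The crop shows a black steel stand with a long white lever: tip (453,246), pivot (387,248) in the top view. That is the handle to check. The fit agrees to about 2 mm. I'll shut the fingers and travel in an arc, high above everything.

{"api": "jog_arm", "payload": {
  "moves": [
    {"fingers": 1, "slide": [-34, -28, 0], "angular": [0, 0, 5]},
    {"fingers": 1, "slide": [-67, -56, 0], "angular": [0, 0, 10]},
    {"fingers": 1, "slide": [-100, -84, 0], "angular": [0, 0, 15]},
    {"fingers": 1, "slide": [-134, -112, 0], "angular": [0, 0, 20]},
    {"fingers": 1, "slide": [-168, -140, 0], "angular": [0, 0, 25]},
    {"fingers": 1, "slide": [-202, -168, 0], "angular": [0, 0, 30]},
    {"fingers": 1, "slide": [-235, -196, 0], "angular": [0, 0, 35]},
    {"fingers": 1, "slide": [-269, -225, 0], "angular": [0, 0, 40]},
    {"fingers": 1, "slide": [-302, -253, 0], "angular": [0, 0, 45]},
    {"fingers": 1, "slide": [-336, -282, 0], "angular": [0, 0, 50]}
  ],
  "squeeze": 20
}}

```text
clock: 2.38
tcp_pos: [0.41, 0.1676, 0.2427]
orientation: [0.0, 0.585, 0.811, 0.0]
wrist_force: [1.4, -0.1, 0.3]
finger_gap: 0.0002
grip_force: 0.0
```

```bash
cat > to.py <<'E'
# shift/turn from the present pose, in tool axes (mm, deg), to a tool-down pose with tool y at world yaw
from h import *; import sys
x,y,z,yaw=map(float,sys.argv[1:5]); s=get_state(); q=np.array(s["orientation"])
r=R.from_quat(np.r_[q[1:],q[0]]); a=np.radians(yaw); Y=np.array([np.cos(a),np.sin(a),0]); Z=np.array([0,0,-1.]);X=np.cross(Y,Z)
g=R.from_matrix(np.c_[X,Y,Z]); M=r.as_matrix()
print(round(s["clock"],2),np.round(s["tcp_pos"],4),"yaw",np.round(np.degrees(np.arctan2(M[1,1],M[0,1])),2),"gap",s["finger_gap"],"F",np.round(s["wrist_force"],2))
print("slide",np.round(r.inv().apply(np.array([x,y,z])-s["tcp_pos"])*1e3,1),"ang",np.round((r.inv()*g).as_rotvec(degrees=True),2))
E
python3 to.py .465 -.265 .242 2
```

```text
2.38 [0.41   0.1676 0.2427] yaw 18.34 gap 0.00018690099842429917 F [ 1.4  -0.08  0.34]
slide [-428.   -84.     0.6] ang [ 6.000e-02 -1.000e-02  1.634e+01]
```

{"api": "jog_arm", "payload": {
  "moves": [
    {"slide": [-40, -9, 0], "angular": [0, 0, 2]},
    {"slide": [-80, -18, 0], "angular": [0, 0, 4]},
    {"slide": [-120, -26, 0], "angular": [0, 0, 6]},
    {"slide": [-160, -35, 0], "angular": [0, 0, 8]},
    {"slide": [-200, -43, 0], "angular": [0, 0, 10]},
    {"slide": [-240, -52, 0], "angular": [0, 0, 12]},
    {"slide": [-280, -61, 0], "angular": [0, 0, 14]},
    {"slide": [-320, -70, 0], "angular": [0, 0, 16]},
    {"slide": [-360, -78, 0], "angular": [0, 0, 16]},
    {"slide": [-400, -86, 0], "angular": [0, 0, 16]}
  ]
}}

```text
schema error: expected keys fingers, slide, angular
```

{"api": "jog_arm", "payload": {
  "moves": [
    {"slide": [-5, 0, 0]},
    {"slide": [-5, 0, 0]},
    {"slide": [-5, 0, 0]},
    {"slide": [-5, 0, 0]},
    {"slide": [-5, 0, 0]}
  ]
}}

```text
schema error: expected keys fingers, slide, angular
```

```bash
python3 to.py .500 -.268 .117 2
```

```text
2.38 [0.41   0.1676 0.2427] yaw 18.34 gap 0.00018690099842429917 F [ 1.4  -0.08  0.34]
slide [-441.8  -51.8  125.6] ang [ 6.000e-02 -1.000e-02  1.634e+01]
```

{"api": "jog_arm", "payload": {
  "moves": [
    {"fingers": 1, "slide": [-40, -9, 0], "angular": [0, 0, 2]},
    {"fingers": 1, "slide": [-80, -18, 0], "angular": [0, 0, 4]},
    {"fingers": 1, "slide": [-120, -26, 0], "angular": [0, 0, 6]},
    {"fingers": 1, "slide": [-160, -35, 0], "angular": [0, 0, 8]},
    {"fingers": 1, "slide": [-200, -43, 0], "angular": [0, 0, 10]},
    {"fingers": 1, "slide": [-240, -52, 0], "angular": [0, 0, 12]},
    {"fingers": 1, "slide": [-280, -61, 0], "angular": [0, 0, 14]},
    {"fingers": 1, "slide": [-320, -70, 0], "angular": [0, 0, 16]},
    {"fingers": 1, "slide": [-360, -78, 0], "angular": [0, 0, 16]},
    {"fingers": 1, "slide": [-400, -86, 0], "angular": [0, 0, 16]}
  ]
}}

```text
clock: 3.22
tcp_pos: [0.4551, -0.2393, 0.2425]
orientation: [0.0, 0.691, 0.723, 0.0]
wrist_force: [0.1, -0.3, 0.3]
finger_gap: -0.0001
grip_force: 0.0
```

{"api": "jog_arm", "payload": {
  "moves": [
    {"fingers": 1, "slide": [-5, 0, 0], "angular": [0, 0, 0]},
    {"fingers": 1, "slide": [-5, 0, 0], "angular": [0, 0, 0]},
    {"fingers": 1, "slide": [-5, 0, 0], "angular": [0, 0, 0]},
    {"fingers": 1, "slide": [-5, 0, 0], "angular": [0, 0, 0]},
    {"fingers": 1, "slide": [-5, 0, 0], "angular": [0, 0, 0]}
  ]
}}

```text
clock: 3.63
tcp_pos: [0.4555, -0.2404, 0.2425]
orientation: [-0.0, 0.69, 0.724, 0.0]
wrist_force: [1.1, 0.8, 0.3]
finger_gap: -0.0003
grip_force: 0.0
```

```bash
python3 to.py .500 -.268 .117 2
```

```text
3.63 [ 0.4555 -0.2404  0.2425] yaw 2.69 gap -0.0002721128949989879 F [1.06 0.8  0.26]
slide [-29.7  43.2 125.5] ang [ 0.   -0.02  0.69]
```

{"api": "jog_arm", "payload": {
  "moves": [
    {"fingers": 1, "slide": [-15, 12, 25], "angular": [0, 0, 0.7]},
    {"fingers": 1, "slide": [-30, 24, 55], "angular": [0, 0, 0.7]},
    {"fingers": 1, "slide": [-30, 24, 85], "angular": [0, 0, 0.7]},
    {"fingers": 1, "slide": [-30, 24, 112], "angular": [0, 0, 0.7]},
    {"fingers": 1, "slide": [-30, 24, 125.5], "angular": [0, 0, 0.7]},
    {"fingers": 1, "slide": [-30, 30, 125.5], "angular": [0, 0, 0.7]},
    {"fingers": 1, "slide": [-30, 36, 125.5], "angular": [0, 0, 0.7]},
    {"fingers": 1, "slide": [-30, 40, 125.5], "angular": [0, 0, 0.7]},
    {"fingers": 1, "slide": [-30, 43, 125.5], "angular": [0, 0, 0.7]},
    {"fingers": 1, "slide": [-30, 43, 125.5], "angular": [0, 0, 0.7]}
  ]
}}

```text
clock: 4.47
tcp_pos: [0.5018, -0.2704, 0.1185]
orientation: [0.002, 0.695, 0.719, 0.0]
wrist_force: [0.5, 0.0, 0.6]
finger_gap: 0.0001
grip_force: 0.0
```

```bash
python3 to.py .524 -.268 .117 2
python3 - <<'E'
from h import *
a=read_camera("top")["color"][180:290,340:480,::-1]; b=read_camera("side")["color"][205:335,300:430,::-1]
c=np.hstack([cv2.resize(a,(400,314),interpolation=2),cv2.resize(b,(400,400),interpolation=2)[:314]]);cv2.imwrite("pics/near.png",c)
E
```

```text
4.47 [ 0.5018 -0.2704  0.1185] yaw 1.95 gap 9.684714203224297e-05 F [0.52 0.04 0.64]
slide [ 1.7 22.2  1.5] ang [ 0.17  0.12 -0.05]
```

View pics/near.png

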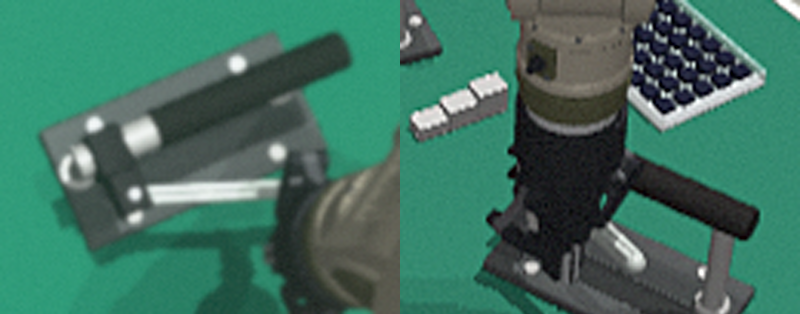

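Top view: the shut fingers stand just outside the lever face near its tip, at about (430,245). Side view: the knuckles stay above and clear of the bar. I'll approach slowly to contact.

{"api": "jog_arm", "payload": {
  "moves": [
    {"fingers": 1, "slide": [1, 6, 1], "angular": [0, 0, 0]},
    {"fingers": 1, "slide": [1, 11, 1], "angular": [0, 0, 0]},
    {"fingers": 1, "slide": [1, 15, 1], "angular": [0, 0, 0]},
    {"fingers": 1, "slide": [1, 17, 1], "angular": [0, 0, 0]},
    {"fingers": 1, "slide": [1, 17, 1], "angular": [0, 0, 0]},
    {"fingers": 1, "slide": [1, 17, 1], "angular": [0, 0, 0]}
  ]
}}

```text
clock: 5.07
tcp_pos: [0.5169, -0.2685, 0.1156]
orientation: [-0.0, 0.695, 0.719, -0.0]
wrist_force: [-0.9, 0.3, -0.5]
finger_gap: 0.0001
grip_force: 0.0
```

{"api": "jog_arm", "payload": {
  "moves": [
    {"fingers": 1, "slide": [0, 1, 0], "angular": [0, 0, 0]},
    {"fingers": 1, "slide": [0, 2, 0], "angular": [0, 0, 0]},
    {"fingers": 1, "slide": [0, 3, 0], "angular": [0, 0, 0]},
    {"fingers": 1, "slide": [0, 3, 0], "angular": [0, 0, 0]}
  ]
}}

```text
clock: 5.4
tcp_pos: [0.52, -0.2685, 0.1158]
orientation: [0.0, 0.695, 0.719, 0.0]
wrist_force: [0.2, 0.1, -0.4]
finger_gap: 0.0004
grip_force: 0.0
```

{"api": "jog_arm", "payload": {
  "moves": [
    {"fingers": 1, "slide": [0, 1, 0], "angular": [0, 0, 0]},
    {"fingers": 1, "slide": [0, 2, 0], "angular": [0, 0, 0]},
    {"fingers": 1, "slide": [0, 3, 0], "angular": [0, 0, 0]},
    {"fingers": 1, "slide": [0, 3, 0], "angular": [0, 0, 0]}
  ]
}}

```text
clock: 5.73
tcp_pos: [0.5231, -0.2683, 0.1158]
orientation: [0.0, 0.695, 0.719, 0.0]
wrist_force: [1.8, 0.2, 0.9]
finger_gap: -0.0002
grip_force: 0.0
```

{"api": "jog_arm", "payload": {
  "moves": [
    {"fingers": 1, "slide": [0, 1, 0], "angular": [0, 0, 0]},
    {"fingers": 1, "slide": [0, 2, 0], "angular": [0, 0, 0]},
    {"fingers": 1, "slide": [0, 2, 0], "angular": [0, 0, 0]}
  ]
}}

```text
clock: 5.98
tcp_pos: [0.5251, -0.2683, 0.1158]
orientation: [0.0, 0.695, 0.719, 0.0]
wrist_force: [0.4, -0.6, 1.0]
finger_gap: -0.0002
grip_force: 0.0
```

{"api": "jog_arm", "payload": {
  "moves": [
    {"fingers": 1, "slide": [0, 1, 0], "angular": [0, 0, 0]},
    {"fingers": 1, "slide": [0, 2, 0], "angular": [0, 0, 0]},
    {"fingers": 1, "slide": [0, 2, 0], "angular": [0, 0, 0]}
  ]
}}

```text
clock: 6.23
tcp_pos: [0.5261, -0.2682, 0.1157]
orientation: [-0.001, 0.695, 0.719, -0.001]
wrist_force: [-3.3, -0.5, 0.9]
finger_gap: -0.0
grip_force: 2.0
```

{"api": "jog_arm", "payload": {
  "moves": [
    {"fingers": 1, "slide": [0, 1, 0], "angular": [0, 0, 0]},
    {"fingers": 1, "slide": [0, 2, 0], "angular": [0, 0, 0]},
    {"fingers": 1, "slide": [0, 2, 0], "angular": [0, 0, 0]}
  ]
}}

```text
clock: 6.48
tcp_pos: [0.5285, -0.2682, 0.1157]
orientation: [-0.0, 0.695, 0.719, -0.0]
wrist_force: [-5.0, -1.2, 1.3]
finger_gap: 0.0
grip_force: 2.5
```

Contact is at TCP x ≈ 0.5255, as predicted. Now I'll press in, turning with the lever.

{"api": "jog_arm", "payload": {
  "moves": [
    {"fingers": 1, "slide": [0, 2, 0], "angular": [0, 0, -2.5]},
    {"fingers": 1, "slide": [0, 4, 0], "angular": [0, 0, -4]},
    {"fingers": 1, "slide": [0, 6, 0], "angular": [0, 0, -5]},
    {"fingers": 1, "slide": [-0.2, 8, 0], "angular": [0, 0, -6.2]},
    {"fingers": 1, "slide": [-0.3, 10.5, 0], "angular": [0, 0, -7.6]},
    {"fingers": 1, "slide": [-0.5, 13, 0], "angular": [0, 0, -9]},
    {"fingers": 1, "slide": [-0.6, 15.5, 0], "angular": [0, 0, -10.4]},
    {"fingers": 1, "slide": [-0.8, 18, 0], "angular": [0, 0, -12]},
    {"fingers": 1, "slide": [-1, 20.5, 0], "angular": [0, 0, -13.5]},
    {"fingers": 1, "slide": [-1, 20.5, 0], "angular": [0, 0, -13.5]}
  ]
}}

```text
clock: 7.32
tcp_pos: [0.5486, -0.2694, 0.1157]
orientation: [-0.0, 0.606, 0.795, -0.001]
wrist_force: [-7.4, -3.9, 2.3]
finger_gap: 0.0
grip_force: 4.2
```

```bash
python3 to.py .5558 -.2686 .116 19.1
```

```text
7.32 [ 0.5486 -0.2694  0.1157] yaw 15.38 gap 5.64292221694796e-07 F [-7.38 -3.91  2.35]
slide [-1.1  7.2 -0.3] ang [-0.14  0.05 -3.72]
```

{"api": "jog_arm", "payload": {
  "moves": [
    {"fingers": 1, "slide": [-0.3, 1.5, 0], "angular": [0, 0, -1]},
    {"fingers": 1, "slide": [-0.6, 3, 0], "angular": [0, 0, -2]},
    {"fingers": 1, "slide": [-0.8, 4.5, 0], "angular": [0, 0, -3]},
    {"fingers": 1, "slide": [-1, 5, 0], "angular": [0, 0, -3.7]},
    {"fingers": 1, "slide": [-1, 5, 0], "angular": [0, 0, -3.7]}
  ]
}}

```text
clock: 7.73
tcp_pos: [0.5532, -0.2693, 0.1157]
orientation: [-0.0, 0.58, 0.814, -0.002]
wrist_force: [-8.0, -5.1, 3.3]
finger_gap: 0.0002
grip_force: 4.5
```

{"api": "jog_arm", "payload": {
  "moves": [
    {"fingers": 1, "slide": [0, 0.5, 0], "angular": [0, 0, 0]},
    {"fingers": 1, "slide": [0, 1, 0], "angular": [0, 0, 0]},
    {"fingers": 1, "slide": [0, 1, 0], "angular": [0, 0, 0]}
  ]
}}

```text
clock: 7.98
tcp_pos: [0.554, -0.2691, 0.1157]
orientation: [-0.001, 0.581, 0.814, -0.002]
wrist_force: [-7.4, -5.0, 3.0]
finger_gap: 0.0002
grip_force: 4.7
```

{"api": "jog_arm", "payload": {
  "moves": [
    {"fingers": 1, "slide": [0, 0.5, 0], "angular": [0, 0, 0]},
    {"fingers": 1, "slide": [0, 1, 0], "angular": [0, 0, 0]},
    {"fingers": 1, "slide": [0, 1, 0], "angular": [0, 0, 0]}
  ]
}}

```text
clock: 8.23
tcp_pos: [0.5549, -0.2689, 0.1157]
orientation: [-0.0, 0.581, 0.814, -0.002]
wrist_force: [-8.2, -5.9, 2.7]
finger_gap: -0.0001
grip_force: 4.8
```

{"api": "jog_arm", "payload": {
  "moves": [
    {"fingers": 1, "slide": [0, 0.5, 0], "angular": [0, 0, 0]},
    {"fingers": 1, "slide": [0, 1, 0], "angular": [0, 0, 0]},
    {"fingers": 1, "slide": [0, 1, 0], "angular": [0, 0, 0]}
  ]
}}

```text
clock: 8.48
tcp_pos: [0.5558, -0.2686, 0.1157]
orientation: [-0.001, 0.581, 0.814, -0.002]
wrist_force: [-8.1, -5.7, 2.9]
finger_gap: 0.0001
grip_force: 5.0
```

{"api": "jog_arm", "payload": {
  "moves": [
    {"fingers": 1, "slide": [0, 0.5, 0], "angular": [0, 0, 0]},
    {"fingers": 1, "slide": [0, 1, 0], "angular": [0, 0, 0]},
    {"fingers": 1, "slide": [0, 1, 0], "angular": [0, 0, 0]}
  ]
}}

```text
clock: 8.73
tcp_pos: [0.5563, -0.2685, 0.1157]
orientation: [-0.001, 0.581, 0.814, -0.002]
wrist_force: [-9.7, -5.4, 3.6]
finger_gap: 0.0003
grip_force: 5.8
```

{"api": "jog_arm", "payload": {
  "moves": [
    {"fingers": 1, "slide": [0, 0.5, 0], "angular": [0, 0, 0]},
    {"fingers": 1, "slide": [0, 0.5, 0], "angular": [0, 0, 0]},
    {"fingers": 1, "slide": [0, 0.5, 0], "angular": [0, 0, 0]}
  ]
}}

```text
clock: 8.98
tcp_pos: [0.5564, -0.2684, 0.1157]
orientation: [-0.001, 0.581, 0.814, -0.003]
wrist_force: [-11.8, -6.5, 3.9]
finger_gap: 0.0002
grip_force: 6.5
```

{"api": "jog_arm", "payload": {
  "moves": [
    {"fingers": 1, "slide": [0, 0.5, 0], "angular": [0, 0, 0]},
    {"fingers": 1, "slide": [0, 0.5, 0], "angular": [0, 0, 0]},
    {"fingers": 1, "slide": [0, 0.5, 0], "angular": [0, 0, 0]},
    {"fingers": 1, "slide": [0, 0.5, 0], "angular": [0, 0, 0]}
  ]
}}

```text
clock: 9.32
tcp_pos: [0.5564, -0.2684, 0.1157]
orientation: [-0.001, 0.581, 0.814, -0.003]
wrist_force: [-12.6, -6.2, 4.3]
finger_gap: -0.0
grip_force: 7.2
```

```bash
python3 to.py .5170 -.2685 .1157 2
python3 - <<'E'
from h import *
a=read_camera("top")["color"][180:290,340:480,::-1]; b=read_camera("side")["color"][205:335,300:430,::-1]
c=np.hstack([cv2.resize(a,(400,314),interpolation=2),cv2.resize(b,(400,400),interpolation=2)[:314]]);cv2.imwrite("pics/in1.png",c)
E
```

```text
9.32 [ 0.5564 -0.2684  0.1157] yaw 18.94 gap -4.139758191837826e-05 F [-12.63  -6.17   4.32]
slide [ 12.7 -37.3   0.2] ang [-0.34  0.13 16.94]
```

View pics/in1.png

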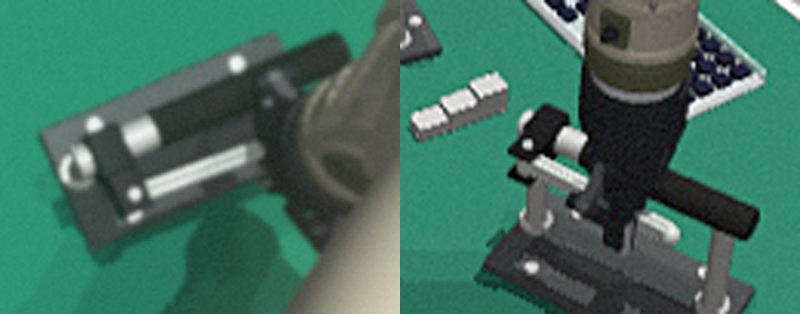

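Both views show the lever nearly parallel to the bar with a gap left. It stopped at 0.5564, against 0.5558 predicted. Now I'll let it out fully, backing clear of it.

{"api": "jog_arm", "payload": {
  "moves": [
    {"fingers": 1, "slide": [1.3, -4, 0], "angular": [0, 0, 1.5]},
    {"fingers": 1, "slide": [2.7, -8, 0], "angular": [0, 0, 3.5]},
    {"fingers": 1, "slide": [4, -12, 0], "angular": [0, 0, 5.5]},
    {"fingers": 1, "slide": [5.3, -16, 0], "angular": [0, 0, 8]},
    {"fingers": 1, "slide": [6.7, -20, 0], "angular": [0, 0, 10.5]},
    {"fingers": 1, "slide": [8, -24, 0], "angular": [0, 0, 12.5]},
    {"fingers": 1, "slide": [9.3, -28, 0], "angular": [0, 0, 15]},
    {"fingers": 1, "slide": [10.7, -32, 0], "angular": [0, 0, 17]},
    {"fingers": 1, "slide": [12, -36, 0], "angular": [0, 0, 17]},
    {"fingers": 1, "slide": [13, -39, 0], "angular": [0, 0, 17]}
  ]
}}

```text
clock: 10.25
tcp_pos: [0.5187, -0.2669, 0.1159]
orientation: [0.001, 0.694, 0.72, 0.001]
wrist_force: [-0.4, 0.1, -0.0]
finger_gap: -0.0002
grip_force: 0.0
```

{"api": "jog_arm", "payload": {
  "moves": [
    {"fingers": 1, "slide": [0, 0, 0], "angular": [0, 0, 0]},
    {"fingers": 1, "slide": [0, 0, 0], "angular": [0, 0, 0]},
    {"fingers": 1, "slide": [0, 0, 0], "angular": [0, 0, 0]},
    {"fingers": 1, "slide": [0, 0, 0], "angular": [0, 0, 0]},
    {"fingers": 1, "slide": [0, 0, 0], "angular": [0, 0, 0]},
    {"fingers": 1, "slide": [0, 0, 0], "angular": [0, 0, 0]}
  ]
}}

```text
clock: 10.75
tcp_pos: [0.5183, -0.2668, 0.1158]
orientation: [0.0, 0.694, 0.72, 0.0]
wrist_force: [0.2, -0.4, -0.1]
finger_gap: 0.0002
grip_force: 0.0
```

```bash
python3 to.py .5486 -.269 .1157 15.4
python3 - <<'E'
from h import *
a=read_camera("top")["color"][180:290,340:480,::-1]; b=read_camera("side")["color"][205:335,300:430,::-1]
c=np.hstack([cv2.resize(a,(400,314),interpolation=2),cv2.resize(b,(400,400),interpolation=2)[:314]]);cv2.imwrite("pics/out1.png",c)
E
```

```text
10.75 [ 0.5183 -0.2668  0.1158] yaw 2.1 gap 0.00020468465561406418 F [ 0.22 -0.42 -0.08]
slide [-3.3 30.2  0.1] ang [ 1.00e-02 -0.00e+00 -1.33e+01]
```

View pics/out1.png

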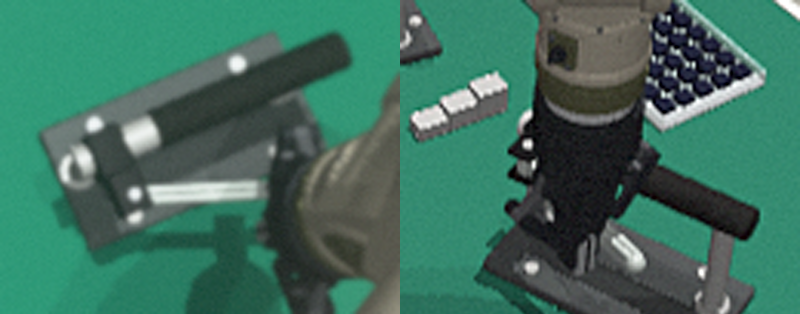

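The lever is back at its rest angle and the force is zero. Now the second press.

{"api": "jog_arm", "payload": {
  "moves": [
    {"fingers": 1, "slide": [0, 4, 0], "angular": [0, 0, 0]},
    {"fingers": 1, "slide": [-1, 7, 0], "angular": [0, 0, 0]},
    {"fingers": 1, "slide": [-1, 10, 0], "angular": [0, 0, -1.5]},
    {"fingers": 1, "slide": [-1.5, 13, 0], "angular": [0, 0, -3.3]},
    {"fingers": 1, "slide": [-2, 16, 0], "angular": [0, 0, -5]},
    {"fingers": 1, "slide": [-2.2, 19, 0], "angular": [0, 0, -6.7]},
    {"fingers": 1, "slide": [-2.5, 22, 0], "angular": [0, 0, -8.5]},
    {"fingers": 1, "slide": [-2.8, 25, 0], "angular": [0, 0, -10.2]},
    {"fingers": 1, "slide": [-3, 28, 0], "angular": [0, 0, -12]},
    {"fingers": 1, "slide": [-3.3, 30, 0], "angular": [0, 0, -13.3]}
  ]
}}

```text
clock: 11.68
tcp_pos: [0.5465, -0.2693, 0.1157]
orientation: [-0.002, 0.605, 0.796, -0.001]
wrist_force: [-7.7, -0.7, 4.0]
finger_gap: -0.0003
grip_force: 4.1
```

{"api": "jog_arm", "payload": {
  "moves": [
    {"fingers": 1, "slide": [-0.3, 1.5, 0], "angular": [0, 0, -1]},
    {"fingers": 1, "slide": [-0.6, 3, 0], "angular": [0, 0, -2]},
    {"fingers": 1, "slide": [-0.8, 4.5, 0], "angular": [0, 0, -3]},
    {"fingers": 1, "slide": [-1, 6, 0], "angular": [0, 0, -3.7]},
    {"fingers": 1, "slide": [-1, 6, 0], "angular": [0, 0, -3.7]},
    {"fingers": 1, "slide": [-1, 6, 0], "angular": [0, 0, -3.7]}
  ]
}}

```text
clock: 12.18
tcp_pos: [0.5522, -0.269, 0.1157]
orientation: [-0.002, 0.58, 0.815, -0.002]
wrist_force: [-7.3, -1.8, 4.4]
finger_gap: 0.0
grip_force: 4.4
```

{"api": "jog_arm", "payload": {
  "moves": [
    {"fingers": 1, "slide": [0, 0.5, 0], "angular": [0, 0, 0]},
    {"fingers": 1, "slide": [0, 1, 0], "angular": [0, 0, 0]},
    {"fingers": 1, "slide": [0, 1, 0], "angular": [0, 0, 0]}
  ]
}}

```text
clock: 12.43
tcp_pos: [0.553, -0.2688, 0.1157]
orientation: [-0.002, 0.58, 0.815, -0.002]
wrist_force: [-8.4, -1.6, 4.5]
finger_gap: -0.0
grip_force: 4.5
```

{"api": "jog_arm", "payload": {
  "moves": [
    {"fingers": 1, "slide": [0, 1, 0], "angular": [0, 0, 0]},
    {"fingers": 1, "slide": [0, 2, 0], "angular": [0, 0, 0]},
    {"fingers": 1, "slide": [0, 2, 0], "angular": [0, 0, 0]}
  ]
}}

```text
clock: 12.68
tcp_pos: [0.5548, -0.2683, 0.1157]
orientation: [-0.002, 0.58, 0.814, -0.002]
wrist_force: [-9.2, -3.3, 4.4]
finger_gap: -0.0001
grip_force: 4.8
```

{"api": "jog_arm", "payload": {
  "moves": [
    {"fingers": 1, "slide": [0, 0.5, 0], "angular": [0, 0, 0]},
    {"fingers": 1, "slide": [0, 1, 0], "angular": [0, 0, 0]},
    {"fingers": 1, "slide": [0, 1, 0], "angular": [0, 0, 0]}
  ]
}}

```text
clock: 12.93
tcp_pos: [0.5556, -0.2681, 0.1157]
orientation: [-0.002, 0.58, 0.814, -0.002]
wrist_force: [-9.5, -3.8, 3.9]
finger_gap: -0.0002
grip_force: 5.0
```

{"api": "jog_arm", "payload": {
  "moves": [
    {"fingers": 1, "slide": [0, 0.5, 0], "angular": [0, 0, 0]},
    {"fingers": 1, "slide": [0, 1, 0], "angular": [0, 0, 0]},
    {"fingers": 1, "slide": [0, 1, 0], "angular": [0, 0, 0]}
  ]
}}

```text
clock: 13.18
tcp_pos: [0.5561, -0.268, 0.1157]
orientation: [-0.002, 0.58, 0.814, -0.003]
wrist_force: [-10.6, -4.2, 4.8]
finger_gap: -0.0002
grip_force: 5.8
```

{"api": "jog_arm", "payload": {
  "moves": [
    {"fingers": 1, "slide": [0, 0.5, 0], "angular": [0, 0, 0]},
    {"fingers": 1, "slide": [0, 1, 0], "angular": [0, 0, 0]},
    {"fingers": 1, "slide": [0, 1, 0], "angular": [0, 0, 0]},
    {"fingers": 1, "slide": [0, 1, 0], "angular": [0, 0, 0]},
    {"fingers": 1, "slide": [0, 1, 0], "angular": [0, 0, 0]},
    {"fingers": 1, "slide": [0, 1, 0], "angular": [0, 0, 0]}
  ]
}}

```text
clock: 13.68
tcp_pos: [0.5562, -0.2679, 0.1157]
orientation: [-0.002, 0.581, 0.814, -0.003]
wrist_force: [-13.5, -4.5, 6.3]
finger_gap: 0.0003
grip_force: 7.2
```

```bash
python3 -c "
from h import *
s=get_state();print(s['clock'],np.round(s['tcp_pos'],4),np.round(s['wrist_force'],1));print(hand_in())"
```

```text
13.6833 [ 0.5562 -0.2679  0.1157] [-13.5  -4.5   6.3]
the job is handed in; nothing more can be done
None
```

I pressed the long brake lever to its stop, let it spring fully out, and pressed it to the stop again; I handed the job in at 13.7 s with the arm still holding it there at about 15 N.

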